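# Roll the six-sided bench block to its wide groove and cradle the thick rod in it

### The arm

A 6-joint arm with a two-finger parallel gripper is mounted at the origin on the work surface. World frame = base frame: x ahead of the robot, y to its left, z up, the work surface at z = 0. Lengths are in m, angles in rad, forces in N, time in s.
With the tool pointing down it reaches from about 0.375 to 0.9 m from the base axis. Payload 3.1 kg.
Tool frame: the origin (TCP) lies midway between the tips of the shut fingers; the grasp point (between the pads) lies 19 mm behind it; z points along the fingers, y is the line along which they close (so a half turn about z gives the same grasp; the last joint's range is limited). The gripper opens to 87 mm and grips with 3 to 60 N. Pads are 19 mm wide; open, the fingers measure 117 mm over their backs; the gripper's body (75 mm by 190 mm) begins 51 mm behind the grasp point.
Start: joints at [-0.178, 0.527, 1.433, -0, 1.181, -0.178], TCP at [0.625, 0, 0.223] pointing down, gripper open.
Joint ranges: [-3.08, 3.08], [-0.75, 2.2], [0.22, 2.44], [-1.43, 4.57], [0, 2.65], [-2.85, 2.85]. Speed limits (rad/s): [2.79, 2.79, 3.14, 3.14, 3.14, 3.14].

### API

Orientations are given as a rotation vector (axis times angle).
In Python, from station import * gives the robot as it stands. The module is installed in compiled form; this text tells all that it offers.
- The arm moves only by the shell command python3 -m jog 'ROWS' [OPENING]. ROWS is JSON, a list of rows, each an object with "travel": the shift along the tool's x, y, z normalised to -1 to 1, where 1 is 0.2 m, a list of three; "twist": the turn, a rotation vector about the tool's x, y, z normalised to -1 to 1, where 1 is pi rad, a list of three. A call has 1 to 10 rows; each row shifts and turns the commanded pose from where the row before left it, along the tool's axes as they then stand; what a row does not reach is not made up. A row lasts 1/8 s, in which the tool goes at most 62.5 mm and 10.7 degrees, less where a joint would pass 70% of its speed; a pose out of reach is approached as far as the arm can. A call with a number of a shift or a turn outside -1 to 1 is refused whole. A call with a gripper value outside its range is refused whole. OPENING is the closure, from 0 (fully open) to 1 (shut), set as the call begins (- or left out, the last holds). The fingers move at their own pace and stop on an object; the grip force is fixed at half the most. Time passes only in rows, so rows that do not move let the fingers close. It gives the time, the measured TCP pose, the force, the opening and the grip force at its end, in the units of the state.
- state(): the state, without advancing time (a new reading comes with each control period).
- snapshot(name): name is "scene" or "side" or "wrist"; returns (picture, depth): 384x512x3 uint8, red, green, blue; 384x512 float32, m along the optical axis (not along the pixel's ray), 0 where there is no reading.
- camera_params(name): a dict with "mtx" (3x3 intrinsics, pixels), "pose" (4x4, takes a point from camera to world coordinates); the wrist camera has in their place "tool_from_camera" (4x4, takes a point from camera to tool coordinates, whose origin is the TCP and whose axes are the flange's). Camera axes: x right, y down, z forward; pixel columns grow to the right and rows downward; lengths in m; the calibration is good to about 2 mm. A picture is of the moment at which its call begins: read the wrist's pose just before it. camera_params takes no time and is no camera call.
- finish_job(): hands the job in; it is judged then, once.
The state is a dict: "t": time; "q": joint angles; "qd": joint speeds; "joint_torque": joint torques, N m; "position": TCP position; "tool_rot": TCP orientation; "ft_force": force on the tool from outside, world axes, zero at the start; "ft_torque": the same for the moment, N m; "finger_gap": finger opening in m; "grasp_force": force on a finger pad.
Only numpy, scipy, OpenCV 4.12 (cv2) and the standard library are available. Lean on these libraries where they do the work, as an engineer would, in place of code of your own. Each camera call takes 0.05 s, during which the arm holds its last target. There are 200 camera calls.

### The job

On the beading table, roll the six-sided wooden block over one face at a time until the face with the single wide groove is on top, turning it slowly and under control so that it never drops over onto a face, and letting it come to rest flat on each face it passes. Then take the thick rod from the rack and lay it gently in that groove, lengthwise and about centred, and leave it there. Leave the thin rod and the other things on the table where they are.

Things in the scene. Friction and masses are not known exactly. Their poses are not given: they have to be found in the camera images.
- block_center (a point): Centre of the loose six-sided beech block: hexagonal bar 150 mm long, 56 mm across flats, faces 32 mm wide, 0.3 kg. x axis along the bar (roughly world x); z axis: outward normal of the wide-groove face, straight up when done. Starts with z 120 degrees from up, down towards world -y: two 60-degree rolls towards +y, each moving it 32 mm, bring the groove up. Flat on a face, its centre is 28 mm up.
- thick_rod_center (a point): Centre of the loose thick rod: plain aluminium cylinder 28 mm in diameter, 160 mm long, about 0.22 kg, lying level in the rack, centre 50 mm above the table, x axis along it. In the block's wide groove it rests on the groove's two edges, its centre 38 mm above the block's centre (66 mm above the table), 10 mm above the block's top face.
- thin_rod_center (a point): Centre of the loose thin rod in the rack's other place: aluminium cylinder 14 mm in diameter, 160 mm long, x axis along it, centre 43 mm above the table. To be left alone.
- rack: Fixed wooden rod rack, 130 mm (x, along the rods) by 120 mm, origin under its middle. Base 8 mm thick; two cross walls 14 mm thick at x = -55 and +55 mm, 44 mm high, each with two flat open-topped slots 32 mm wide, floor 36 mm above the table, at y = -35 and +35 mm. Between the walls a rod can be gripped at its middle from above. Either rod may be in either place.
- block: The same block (same origin and axes). Lying on a face, its side faces slope 30 degrees from vertical; opposite ones are parallel, 56 mm apart. The wide groove runs full length along the middle of its face, 20 mm wide, 6 to 9 mm deep, with a flat 6 mm lip each side; the other faces are flat with fine dark scored lines or dimples.
- thick_rod: The thick rod again; this point lies on its underside at mid length.
- spool: Loose clear wire spool lying flat, 44 mm in diameter, 16 mm high, origin under its middle, between the block and the rack. To be left alone.
- bead_case: Loose closed flip-lid bead case, 36 x 154 x 22 mm high (x, y, z), origin under its middle. To be left alone.
- pliers: Loose pliers, 135 mm long, 11 mm high, lying beside the block on its -y side, origin at the pivot. To be left alone.
- bead_jar: Loose closed amber jar, 56 mm in diameter, 65 mm high, origin under its middle. To be left alone.
- tin: Loose closed steel tin, 75 x 55 x 24 mm, origin under its middle. To be left alone.
- dish: Loose white dish, 80 mm in diameter, 22 mm high, origin under its middle. To be left alone.
Things that resemble listed ones, but are neither listed nor needed, are in the scene too. Of the things that look like the block, the largest one is meant.

How it is judged:
By the outcome, as a careful person would: the job done as asked, in the order asked, and still so for the second after the job is handed in, with the robot touching nothing.
It also fails if it takes over 72 s, if anything falls off the work surface, if the arm or the gripper's body presses on something with over 40 N, if the wrist force passes 120 N, or if a joint passes its speed limit or range.

## Working session

There is one attempt and no reset: what is moved stays moved. The work goes in short steps, Python scripts to look and compute and a shell command to move; the robot and the scene stay as the last step left them, time stands still between calls to the robot, and variables do not carry over. Pictures are saved under pics/ and viewed, at most 10 in all, crops included, and the job is handed in when it is done.

```bash
mkdir -p pics && cat > h.py <<'E'
from station import *
import numpy as np, cv2
from scipy.spatial.transform import Rotation as R
def cam(name):
    p=camera_params(name)
    if name=="wrist":
        s=state(); T=np.eye(4); T[:3,:3]=R.from_rotvec(s["tool_rot"]).as_matrix(); T[:3,3]=s["position"]
        return np.array(p["mtx"]),T@np.array(p["tool_from_camera"])
    return np.array(p["mtx"]),np.array(p["pose"])
def shot(name):
    K,P=cam(name); im,d=snapshot(name); return im,d,K,P
def world(d,K,P):
    v,u=np.mgrid[:d.shape[0],:d.shape[1]]
    c=np.stack([(u-K[0,2])/K[0,0]*d,(v-K[1,2])/K[1,1]*d,d],-1)
    return c@P[:3,:3].T+P[:3,3]
def ray(u,v,z,K,P):
    r=P[:3,:3]@np.array([(u-K[0,2])/K[0,0],(v-K[1,2])/K[1,1],1]); return P[:3,3]+r*(z-P[2,3])/r[2]
E
python3 - <<'E'
from h import *
for n in ["scene","side","wrist"]:
    im,d,K,P=shot(n); np.savez(f"{n}0.npz",im=im,d=d,K=K,P=P)
    cv2.imwrite(f"pics/{n}0.png",im[:,:,::-1]); print(n,P.round(3).tolist(),K.round(1).tolist(),(d>0).mean())
s=state();print(s["position"],s["tool_rot"],s["t"],s["finger_gap"])
a=[cv2.imread(f"pics/{n}0.png") for n in ["scene","side"]]
E
```

```text
scene [[-0.759, 0.393, -0.518, 1.022], [0.651, 0.438, -0.62, 0.498], [-0.017, -0.808, -0.589, 0.566], [0.0, 0.0, 0.0, 1.0]] [[349.1, 0.0, 247.9], [0.0, 349.1, 191.6], [0.0, 0.0, 1.0]] 0.996002197265625
side [[0.912, -0.274, 0.305, 0.259], [-0.41, -0.604, 0.684, -0.795], [-0.003, -0.749, -0.663, 0.803], [0.0, 0.0, 0.0, 1.0]] [[358.9, 0.0, 251.4], [0.0, 358.9, 189.4], [0.0, 0.0, 1.0]] 0.9960683186848959
wrist [[1.0, -0.0, -0.003, 0.623], [-0.001, -0.97, -0.241, 0.066], [-0.003, 0.241, -0.97, 0.383], [0.0, 0.0, 0.0, 1.0]] [[264.9, 0.0, 254.0], [0.0, 264.9, 192.6], [0.0, 0.0, 1.0]] 0.933624267578125
[6.24434818e-01 1.36669065e-04 2.21794990e-01] [-2.22047356e+00 -2.22047550e+00  1.51351324e-03] 0.15 0.08734169219739879
```

View pics/scene0.png

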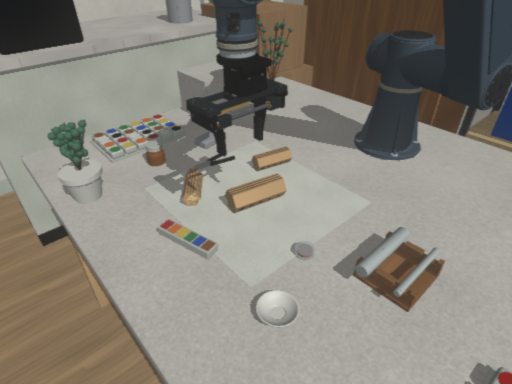

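View pics/side0.png

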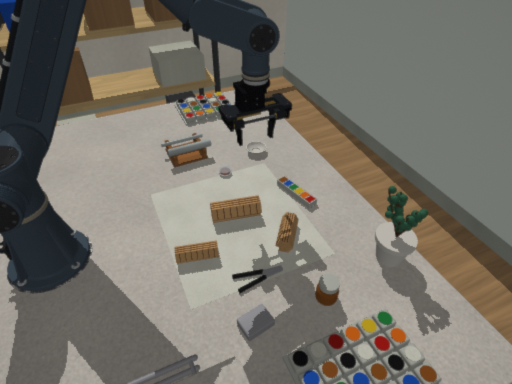

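View pics/wrist0.png

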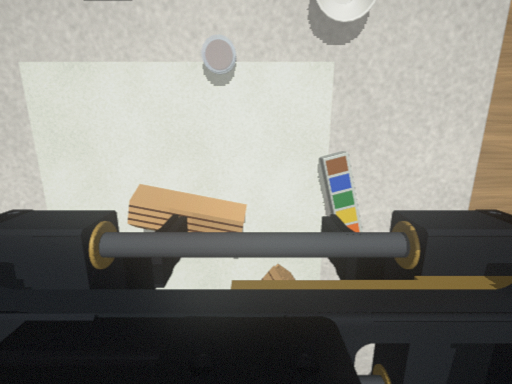

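The scene view shows the block at (257,192), a smaller decoy at (272,158), the half-round decoy at (193,185), the spool at (305,250) and the rack at (400,270) with the thick rod on its left. The side view shows the same items, plus the pliers at (255,275), the jar at (327,290) and the tin at (255,322). In the wrist view the block is at (187,210), partly hidden by the gripper.

```bash
python3 - <<'E'
from h import *
def ld(n): z=np.load(n+"0.npz"); return z["im"],z["d"],z["K"],z["P"]
for n in ["scene","side","wrist"]:
    im,d,K,P=ld(n); W=world(d,K,P); hsv=cv2.cvtColor(im,cv2.COLOR_RGB2HSV)
    g=(d>0)&(W[...,2]>0.004)&(W[...,2]<0.12)&(abs(W[...,1])<.45)&(W[...,0]>.3)&(W[...,0]<.95)
    c,l,st,ce=cv2.connectedComponentsWithStats(g.astype(np.uint8))
    print(n)
    for i in range(1,c):
        if st[i,4]<60: continue
        p=W[l==i]; lo=np.percentile(p,2,0);hi=np.percentile(p,98,0)
        print(" px",ce[i].round(),st[i,4],"lo",lo.round(3),"hi",hi.round(3))
    # block top plane
    wood=(hsv[...,0]>5)&(hsv[...,0]<22)&(hsv[...,1]>70)
    t=wood&(abs(W[...,2]-.056)<.004)&(abs(W[...,1])<.2)&(W[...,0]>.3)&(W[...,0]<.9)
    c,l,st,ce=cv2.connectedComponentsWithStats(t.astype(np.uint8))
    for i in range(1,c):
        if st[i,4]<60: continue
        p=W[l==i].astype(np.float32); print(" top",ce[i].round(),st[i,4],cv2.minAreaRect((p[:,:2]*1000)),p[:,2].mean())
E
```

```text
scene
 px [205. 140.] 234 lo [ 0.416 -0.432  0.006] hi [ 0.481 -0.375  0.025]
 px [154. 153.] 413 lo [ 0.612 -0.431  0.006] hi [ 0.661 -0.386  0.066]
 px [271. 158.] 600 lo [ 0.326 -0.184  0.006] hi [ 0.436 -0.128  0.044]
 px [197. 180.] 803 lo [ 0.457 -0.303  0.005] hi [ 0.686 -0.142  0.044]
 px [ 82. 180.] 1441 lo [ 0.817 -0.417  0.008] hi [ 0.909 -0.327  0.096]
 px [255. 192.] 1392 lo [ 0.468 -0.082  0.007] hi [ 0.612 -0.014  0.057]
 px [188. 238.] 1042 lo [ 0.725 -0.113  0.005] hi [0.789 0.032 0.024]
 px [399. 268.] 4117 lo [0.423 0.276 0.006] hi [0.574 0.383 0.064]
 px [304. 249.] 265 lo [0.56  0.138 0.005] hi [0.6   0.177 0.018]
 px [277. 308.] 1230 lo [0.7   0.195 0.004] hi [0.77  0.266 0.023]
 top [254. 185.] 464 ((537.1617431640625, -51.52534484863281), (35.48728561401367, 148.26828002929688), 78.7746353149414) 0.055380434
side
 px [187. 149.] 934 lo [0.415 0.26  0.004] hi [0.565 0.378 0.063]
 px [256. 147.] 194 lo [0.7   0.191 0.005] hi [0.77  0.264 0.023]
 px [225. 170.] 86 lo [0.56  0.134 0.005] hi [0.598 0.172 0.017]
 px [297. 191.] 487 lo [ 0.721 -0.123  0.005] hi [0.78
[... 444 characters left out ...]
66]
 px [255. 322.] 811 lo [ 0.402 -0.442  0.006] hi [ 0.476 -0.384  0.025]
 top [234. 203.] 397 ((534.1019897460938, -58.154544830322266), (37.909263610839844, 148.88595581054688), 78.93148040771484) 0.05457635
wrist
 px [345.   9.] 930 lo [0.701 0.192 0.005] hi [0.762 0.218 0.022]
 px [218.  53.] 1026 lo [0.557 0.137 0.014] hi [0.596 0.176 0.017]
 px [341. 189.] 2035 lo [ 0.718 -0.076  0.008] hi [0.772 0.03  0.024]
 px [183. 210.] 3932 lo [ 0.461 -0.067  0.029] hi [ 0.605 -0.015  0.057]
 px [277. 274.] 319 lo [ 0.636 -0.162  0.005] hi [ 0.681 -0.139  0.041]
 top [180. 217.] 2127 ((532.0013427734375, -54.72783279418945), (37.71921157836914, 148.83656311035156), 78.97850799560547) 0.05552768
```

```bash
cat >> h.py <<'E'
def need(pos,a_deg,tilt,flip=True):
    """tool x=-a (a at a_deg), tilted by tilt deg so tool z leans to +b. Prints travel (norm) in the target frame & twist in the current one"""
    t=np.radians(a_deg); a=np.array([np.cos(t),np.sin(t),0]); b=np.array([-np.sin(t),np.cos(t),0]); Z=np.array([0,0,1.])
    th=np.radians(tilt); z=np.sin(th)*b-np.cos(th)*Z; x=-a; M=np.stack([x,np.cross(z,x),z],1)
    s=state(); C=R.from_rotvec(s["tool_rot"]).as_matrix()
    d=np.array(pos)-s["position"]
    print("t",round(s["t"],2),"pos",np.round(s["position"],4),"gap",round(s["finger_gap"],4),"F",np.round(s["ft_force"],1),"grip",round(s["grasp_force"],1))
    print("twist",(R.from_matrix(C.T@M).as_rotvec()/np.pi).round(4),"travel(cur)",(C.T@d/.2).round(4),"travel(after turn)",(M.T@d/.2).round(4),"q",np.round(s["q"],2))
    return M
E
python3 -m jog '[{"travel":[0,0,0],"twist":[0,0,-0.044]},{"travel":[0,0,0],"twist":[0,0,-0.044]},{"travel":[0,0,0],"twist":[0,0,-0.044]},{"travel":[0,0,0],"twist":[0,0,-0.044]},{"travel":[0,0,0],"twist":[0,0,-0.044]},{"travel":[0,0,0],"twist":[0,0,-0.044]},{"travel":[0,0,0],"twist":[0,0,-0.044]},{"travel":[0,0,0],"twist":[0,0,-0.044]},{"travel":[0,0,0],"twist":[0,0,-0.044]},{"travel":[0,0,0],"twist":[0,0,-0.044]}]' 0.24
python3 - <<'E'
from h import *
C=np.array([.5345,-.055,.028]);t=np.radians(-11);b=np.array([-np.sin(t),np.cos(t),0]);z=.5*b-.866*np.array([0,0,1])
need(C-.09*z,-11,30)
E
```

```text
t: 1.4
position: [0.6247, 0.0001, 0.2221]
tool_rot: [-0.289, -3.127, -0.0]
ft_force: [-0.2, -0.1, -0.8]
finger_gap: 0.0659
grasp_force: 0.0
t 1.4 pos [6.247e-01 1.000e-04 2.221e-01] gap 0.0659 F [-0.2 -0.1 -0.8] grip 0.0
twist [-0.1667 -0.001   0.0024] travel(cur) [ 0.3941 -0.5783  0.5814] travel(after turn) [ 0.39   -0.794   0.2125] q [-0.18  0.53  1.43  0.    1.18 -1.57]
```

```bash
python3 -m jog '[{"travel":[0,0,0],"twist":[-0.0417,0,0]},{"travel":[0,0,0],"twist":[-0.0417,0,0]},{"travel":[0,0,0],"twist":[-0.0417,0,0]},{"travel":[0,0,0],"twist":[-0.0416,0,0.0024]},{"travel":[0.08,-0.16,0.04],"twist":[0,0,0]},{"travel":[0.08,-0.16,0.04],"twist":[0,0,0]},{"travel":[0.08,-0.16,0.04],"twist":[0,0,0]},{"travel":[0.08,-0.16,0.04],"twist":[0,0,0]},{"travel":[0.07,-0.154,0.05],"twist":[0,0,0]},{"travel":[0,0,0],"twist":[0,0,0]}]'
python3 - <<'E'
from h import *
C=np.array([.5345,-.055,.028]);t=np.radians(-11);b=np.array([-np.sin(t),np.cos(t),0]);z=.5*b-.866*np.array([0,0,1])
need(C-.09*z,-11,30)
im,d,K,P=shot("wrist"); s1=im; W=world(d,K,P)
hsv=cv2.cvtColor(im,cv2.COLOR_RGB2HSV); wood=(hsv[...,0]>5)&(hsv[...,0]<22)&(hsv[...,1]>70)
g=(abs(W[...,1]+.05)<.09)&(abs(W[...,0]-.535)<.11)&wood
t_=g&(abs(W[...,2]-.056)<.003); print(t_.sum(),cv2.minAreaRect((W[t_][:,:2]*1000).astype(np.float32)))
# points in block coords: perp offset vs z
a=np.array([np.cos(t),np.sin(t),0]); Q=W[g&(W[...,2]>.005)]-C
for zc in range(-20,30,5):
    m=abs(Q[:,2]*1000-zc)<1.5; q=Q[m]@b*1000
    if m.sum()>20: print(zc,m.sum(),np.percentile(q,[2,50,98]).round(1),"along",np.percentile(Q[m]@a*1000,[2,98]).round(1))
for n in["scene","side"]:
    o,_,_,_=shot(n); cv2.imwrite(f"pics/{n}1.png",o[:,:,::-1])
cv2.imwrite("pics/w1.png",np.hstack([cv2.resize(im[:,:,::-1],(400,300)),cv2.resize(cv2.imread("pics/side1.png")[100:280,120:400],(400,300))]))
E
```

```text
t: 2.65
position: [0.524, -0.0996, 0.1056]
tool_rot: [0.299, 2.977, 0.802]
ft_force: [0.4, 0.5, 0.3]
finger_gap: 0.0661
grasp_force: 0.0
t 2.65 pos [ 0.524  -0.0996  0.1056] gap 0.0661 F [0.4 0.5 0.3] grip 0.0
twist [ 0.0006 -0.0011 -0.0029] travel(cur) [-0.0091  0.0042  0.0004] travel(after turn) [-0.0092  0.0042  0.0004] q [-0.67  0.67  1.73  0.53  1.07 -2.38]
4493 ((532.4569091796875, -57.06778335571289), (35.301536560058594, 149.79672241210938), 78.881103515625)
0 113 [-33.5 -32.7 -31.3] along [-73.9  68. ]
5 416 [-32.3 -30.6 -29. ] along [-73.7  69.1]
10 431 [-29.5 -27.7 -26.2] along [-73.8  67.8]
15 446 [-26.5 -24.8 -23.1] along [-74.5  68.9]
20 463 [-23.9 -21.9 -20.1] along [-73.6  67.3]
25 725 [-20.6 -18.3  13.8] along [-74.3  67.7]
```

View pics/w1.png

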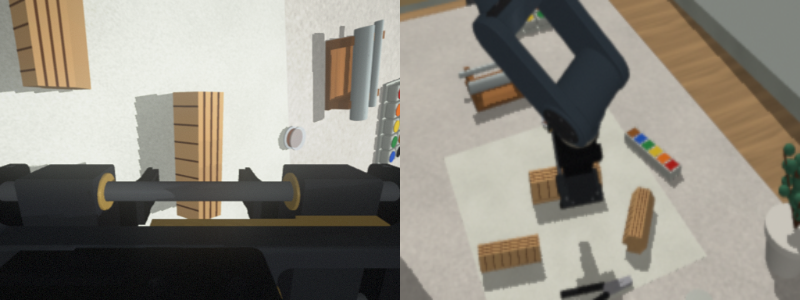

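The wrist panel shows the block (198,155) midway between the fingers (148 and 250), aligned with them. I'll advance along the tool axis and close.

```bash
python3 -m jog '[{"travel":[0,0,0.08],"twist":[0,0,0]},{"travel":[0,0,0.08],"twist":[0,0,0]},{"travel":[0,0,0.08],"twist":[0,0,0]},{"travel":[0,0,0.07],"twist":[0,0,0]},{"travel":[0,0,0.05],"twist":[0,0,0]},{"travel":[0,0,0.05],"twist":[0,0,0]},{"travel":[0,0,0.025],"twist":[0,0,0]},{"travel":[0,0,0.02],"twist":[0,0,0]},{"travel":[0,0,0],"twist":[0,0,0]}]'
python3 -m jog '[{"travel":[0,0,0],"twist":[0,0,0]},{"travel":[0,0,0],"twist":[0,0,0]},{"travel":[0,0,0],"twist":[0,0,0]},{"travel":[0,0,0],"twist":[0,0,0]}]' 0.45
```

```text
t: 3.92
position: [0.5341, -0.0544, 0.0282]
tool_rot: [0.293, 2.975, 0.798]
ft_force: [0.2, 0.3, -1.0]
finger_gap: 0.0663
grasp_force: 0.0
t: 4.42
position: [0.5343, -0.0549, 0.0284]
tool_rot: [0.293, 2.975, 0.796]
ft_force: [-0.7, -1.1, 1.4]
finger_gap: 0.0555
grasp_force: 30.0
```

```bash
python3 -m jog '[{"travel":[0,0.0035,-0.006],"twist":[0,0,0]},{"travel":[0,0.0056,0.0001],"twist":[0.01111,0,0]},{"travel":[0,0.0056,0.0001],"twist":[0.01111,0,0]},{"travel":[0,0.0056,0.0001],"twist":[0.01111,0,0]},{"travel":[0,0.0056,0.0001],"twist":[0.01111,0,0]},{"travel":[0,0.0056,0.0001],"twist":[0.01111,0,0]},{"travel":[0,0.0056,0.0001],"twist":[0.01111,0,0]},{"travel":[0,0.0056,0.0001],"twist":[0.01111,0,0]},{"travel":[0,0.0056,0.0001],"twist":[0.01111,0,0]},{"travel":[0,0.0056,0.0001],"twist":[0.01111,0,0]}]'
python3 -m jog '[{"travel":[0,0.0056,0.0001],"twist":[0.01111,0,0]},{"travel":[0,0.0056,0.0001],"twist":[0.01111,0,0]},{"travel":[0,0.0056,0.0001],"twist":[0.01111,0,0]},{"travel":[0,0.0056,0.0001],"twist":[0.01111,0,0]},{"travel":[0,0.0056,0.0001],"twist":[0.01111,0,0]},{"travel":[0,0.0056,0.0001],"twist":[0.01111,0,0]}]'
```

```text
t: 5.68
position: [0.5355, -0.0442, 0.0334]
tool_rot: [0.302, 3.094, 0.324]
ft_force: [0.0, 0.7, -3.3]
finger_gap: 0.0556
grasp_force: 30.0
t: 6.42
position: [0.5367, -0.0376, 0.0341]
tool_rot: [-0.305, -3.123, 0.001]
ft_force: [0.2, 0.7, -2.6]
finger_gap: 0.0554
grasp_force: 30.0
```

```bash
python3 -m jog '[{"travel":[0,0.0056,0.0001],"twist":[0.01111,0,0]},{"travel":[0,0.0056,0.0001],"twist":[0.01111,0,0]},{"travel":[0,0.0056,0.0001],"twist":[0.01111,0,0]},{"travel":[0,0.0056,0.0001],"twist":[0.01111,0,0]},{"travel":[0,0.0056,0.0001],"twist":[0.01111,0,0]},{"travel":[0,0.0056,0.0001],"twist":[0.01111,0,0]},{"travel":[0,0.0056,0.0001],"twist":[0.01111,0,0]},{"travel":[0,0.0056,0.0001],"twist":[0.01111,0,0]}]'
python3 -m jog '[{"travel":[0,0.0056,0.0001],"twist":[0.01111,0,0]},{"travel":[0,0.0056,0.0001],"twist":[0.01111,0,0]},{"travel":[0,0.0056,0.0001],"twist":[0.01111,0,0]},{"travel":[0,0.0056,0.0001],"twist":[0.01111,0,0]},{"travel":[0,0.0056,0.0001],"twist":[0.01111,0,0]},{"travel":[0,0.0056,0.0001],"twist":[0.01111,0,0]},{"travel":[0,0.0056,0.0001],"twist":[0.01111,0,0]},{"travel":[0,0,0],"twist":[0,0,0]}]'
python3 - <<'E'
from h import *
t=np.radians(-11);b=np.array([-np.sin(t),np.cos(t),0])
for n in["side","scene"]:
    im,d,K,P=shot(n); W=world(d,K,P); hsv=cv2.cvtColor(im,cv2.COLOR_RGB2HSV); wood=(hsv[...,0]>5)&(hsv[...,0]<22)&(hsv[...,1]>70)
    g=wood&(abs(W[...,1]+.025)<.07)&(abs(W[...,0]-.54)<.1)&(W[...,2]>.005)
    print(n,g.sum(),np.percentile(W[g],[1,99],0).round(4).tolist())
    cv2.imwrite(f"pics/{n}2.png",cv2.resize(im[110:260,160:360,::-1],(400,300)))
cv2.imwrite("pics/v2.png",np.hstack([cv2.imread("pics/side2.png"),cv2.imread("pics/scene2.png")]))
need([0,0,0],-11,-30)
E
```

```text
t: 7.42
position: [0.5385, -0.0289, 0.0328]
tool_rot: [-0.299, -3.067, 0.432]
ft_force: [-0.3, -0.3, -2.6]
finger_gap: 0.0553
grasp_force: 30.0
t: 8.43
position: [0.5402, -0.022, 0.0292]
tool_rot: [-0.288, -2.97, 0.795]
ft_force: [0.2, 0.4, -2.6]
finger_gap: 0.0555
grasp_force: 30.0
side 882 [[0.4652, -0.0637, 0.0074], [0.6097, 0.0013, 0.0753]]
scene 847 [[0.4947, -0.0486, 0.0086], [0.6194, 0.0412, 0.1259]]
t 8.53 pos [ 0.5402 -0.0227  0.0295] gap 0.0555 F [-0.1 -0.1 -2.8] grip 30.0
twist [ 0.0001 -0.0015 -0.0003] travel(cur) [ 2.6712 -0.2786  0.342 ] travel(after turn) [ 2.673  -0.2761  0.3297] q [ 0.03  0.82  1.68 -0.67  0.9  -0.85]
```

View pics/v2.png

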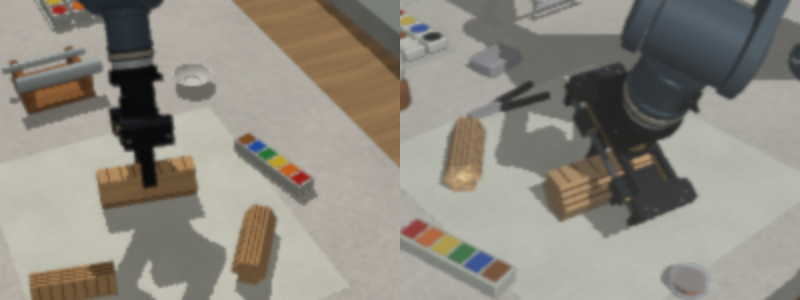

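The block turned with the gripper, seen at (147,180) in the side panel, and it is still held about 1 mm up. I'll lower it to contact.

```bash
python3 -m jog '[{"travel":[0,0.0025,0.0043],"twist":[0,0,0]},{"travel":[0,0,0],"twist":[0,0,0]}]'
python3 -m jog '[{"travel":[0,0.0013,0.0022],"twist":[0,0,0]},{"travel":[0,0,0],"twist":[0,0,0]}]'
```

```text
t: 8.78
position: [0.5402, -0.0232, 0.0286]
tool_rot: [-0.29, -2.97, 0.795]
ft_force: [-0.3, 0.1, -2.1]
finger_gap: 0.0555
grasp_force: 30.0
t: 9.02
position: [0.5403, -0.023, 0.0281]
tool_rot: [-0.29, -2.97, 0.795]
ft_force: [0.2, -0.2, -2.6]
finger_gap: 0.0551
grasp_force: 30.0
```

```bash
python3 -m jog '[{"travel":[0,0.0013,0.0022],"twist":[0,0,0]},{"travel":[0,0,0],"twist":[0,0,0]}]'
python3 -m jog '[{"travel":[0,0.0008,0.0013],"twist":[0,0,0]},{"travel":[0,0,0],"twist":[0,0,0]}]'
```

```text
t: 9.28
position: [0.5403, -0.023, 0.0281]
tool_rot: [-0.29, -2.97, 0.796]
ft_force: [-0.6, 1.3, 1.6]
finger_gap: 0.0556
grasp_force: 30.0
t: 9.52
position: [0.5403, -0.023, 0.0281]
tool_rot: [-0.29, -2.97, 0.796]
ft_force: [-1.4, 1.0, 5.0]
finger_gap: 0.0554
grasp_force: 30.0
```

```bash
python3 -m jog '[{"travel":[0,0,0],"twist":[0,0,0]},{"travel":[0,0,0],"twist":[0,0,0]},{"travel":[0,0,-0.03],"twist":[0,0,0]},{"travel":[0,0,-0.06],"twist":[0,0,0]},{"travel":[0,0,-0.08],"twist":[0,0,0]},{"travel":[0,0,-0.1],"twist":[0,0,0]},{"travel":[0,0,-0.1],"twist":[0,0,0]},{"travel":[0,0,-0.1],"twist":[0,0,0]},{"travel":[0,0,0],"twist":[0,0,0]}]' 0.25
python3 - <<'E'
from h import *
t=np.radians(-11);b=np.array([-np.sin(t),np.cos(t),0]);a=np.array([np.cos(t),np.sin(t),0])
C=np.array([.5403,-.023,.028])
for n in["side","scene","wrist"]:
    im,d,K,P=shot(n); W=world(d,K,P); hsv=cv2.cvtColor(im,cv2.COLOR_RGB2HSV); wood=(hsv[...,0]>5)&(hsv[...,0]<22)&(hsv[...,1]>60)
    g=wood&(abs((W-C)@b)<.05)&(abs((W-C)@a)<.1)&(abs(W[...,2]-.055)<.003)
    if g.sum()>30:
      r=cv2.minAreaRect((W[g][:,:2]*1000).astype(np.float32)); print(n,g.sum(),r, W[g][:,2].mean())
    cv2.imwrite(f"pics/{n}3.png",im[:,:,::-1])
z=.5*b-.866*np.array([0,0,1]); need(C-.09*z,-11,30)
E
```

```text
t: 10.65
position: [0.5512, 0.0244, 0.1108]
tool_rot: [-0.289, -2.975, 0.795]
ft_force: [0.5, 0.8, -0.1]
finger_gap: 0.065
grasp_force: 0.0
side 366 ((540.4601440429688, -25.900806427001953), (38.77284240722656, 149.3182830810547), 78.32283020019531) 0.0545226915717496
scene 433 ((551.704345703125, -20.602035522460938), (37.64405059814453, 131.94837951660156), 77.84552764892578) 0.05532632519846799
wrist 4568 ((538.4994506835938, -21.77365493774414), (36.43546676635742, 150.07061767578125), 79.32866668701172) 0.05559803433688488
t 10.8 pos [0.5492 0.0232 0.1085] gap 0.0653 F [ 0.5 -0.4 -0.3] grip 0.0
twist [-0.3333 -0.0013 -0.0011] travel(cur) [-0.0019 -0.392   0.2412] travel(after turn) [-3.000e-04 -4.049e-01 -2.189e-01] q [ 0.11  0.71  1.6  -0.57  1.08 -0.93]
```

```bash
python3 -m jog '[{"travel":[0,0,-0.05],"twist":[-0.0417,0,0]},{"travel":[0,-0.05,-0.05],"twist":[-0.0417,0,0]},{"travel":[0,-0.05,0],"twist":[-0.0417,0,0]},{"travel":[0,-0.05,0],"twist":[-0.0417,0,0]},{"travel":[0,-0.05,0],"twist":[-0.0417,0,0]},{"travel":[0,-0.05,0],"twist":[-0.0417,0,0]},{"travel":[0,-0.05,0],"twist":[-0.0417,0,0]},{"travel":[0,-0.05,0],"twist":[-0.0415,0,0]},{"travel":[0,0,0],"twist":[0,0,0]}]'
python3 - <<'E'
from h import *
t=np.radians(-11);b=np.array([-np.sin(t),np.cos(t),0]);z=.5*b-.866*np.array([0,0,1])
C=np.array([.5400,-.0227,.0285]); need(C-.09*z,-11,30)
E
```

```text
t: 11.92
position: [0.5375, -0.0371, 0.1248]
tool_rot: [0.303, 2.976, 0.799]
ft_force: [0.8, -0.6, 0.6]
finger_gap: 0.0653
grasp_force: 0.0
t 11.93 pos [ 0.5375 -0.0371  0.1248] gap 0.0653 F [ 0.8 -0.6  0.6] grip 0.0
twist [ 0.0002 -0.0005 -0.0036] travel(cur) [-0.0005 -0.1773  0.0034] travel(after turn) [ 0.0015 -0.1773  0.0035] q [-0.56  0.62  1.76  0.57  1.04 -2.29]
```

```bash
python3 -m jog '[{"travel":[0,-0.09,0],"twist":[0,0,-0.0035]},{"travel":[0.001,-0.087,0.0035],"twist":[0,0,0]},{"travel":[0,0,0.08],"twist":[0,0,0]},{"travel":[0,0,0.08],"twist":[0,0,0]},{"travel":[0,0,0.08],"twist":[0,0,0]},{"travel":[0,0,0.08],"twist":[0,0,0]},{"travel":[0,0,0.05],"twist":[0,0,0]},{"travel":[0,0,0.04],"twist":[0,0,0]},{"travel":[0,0,0.025],"twist":[0,0,0]},{"travel":[0,0,0.015],"twist":[0,0,0]}]'
python3 - <<'E'
from h import *
need([.54,-.0227,.0285],-11,30)
E
```

```text
t: 13.18
position: [0.541, -0.02, 0.0302]
tool_rot: [0.276, 2.974, 0.797]
ft_force: [0.1, -0.5, -0.4]
finger_gap: 0.0652
grasp_force: 0.0
t 13.18 pos [ 0.541  -0.02    0.0302] gap 0.0652 F [ 0.1 -0.5 -0.4] grip 0.0
twist [ 0.0001 -0.0003  0.0021] travel(cur) [ 0.0023 -0.0165  0.0003] travel(after turn) [ 0.0022 -0.0165  0.0003] q [-0.53  0.79  1.79  0.67  0.87 -2.43]
```

```bash
python3 -m jog '[{"travel":[0,-0.008,0],"twist":[0,0,0.002]},{"travel":[0,-0.008,0],"twist":[0,0,0]},{"travel":[0,0,0],"twist":[0,0,0]}]'
python3 -m jog '[{"travel":[0,0,0],"twist":[0,0,0]},{"travel":[0,0,0],"twist":[0,0,0]},{"travel":[0,0,0],"twist":[0,0,0]},{"travel":[0,0,0],"twist":[0,0,0]}]' 0.45
```

```text
t: 13.55
position: [0.5405, -0.0231, 0.0288]
tool_rot: [0.286, 2.974, 0.797]
ft_force: [-0.5, -0.4, -0.1]
finger_gap: 0.0652
grasp_force: 0.0
t: 14.05
position: [0.5404, -0.0229, 0.0287]
tool_rot: [0.285, 2.975, 0.797]
ft_force: [-1.0, -1.8, 0.1]
finger_gap: 0.0559
grasp_force: 30.0
```

Now the second roll.

```bash
python3 -m jog '[{"travel":[0,0.0035,-0.006],"twist":[0,0,0]},{"travel":[0,0.0056,0.0001],"twist":[0.01111,0,0]},{"travel":[0,0.0056,0.0001],"twist":[0.01111,0,0]},{"travel":[0,0.0056,0.0001],"twist":[0.01111,0,0]},{"travel":[0,0.0056,0.0001],"twist":[0.01111,0,0]},{"travel":[0,0.0056,0.0001],"twist":[0.01111,0,0]},{"travel":[0,0.0056,0.0001],"twist":[0.01111,0,0]},{"travel":[0,0.0056,0.0001],"twist":[0.01111,0,0]},{"travel":[0,0.0056,0.0001],"twist":[0.01111,0,0]},{"travel":[0,0.0056,0.0001],"twist":[0.01111,0,0]}]'
python3 -m jog '[{"travel":[0,0.0056,0.0001],"twist":[0.01111,0,0]},{"travel":[0,0.0056,0.0001],"twist":[0.01111,0,0]},{"travel":[0,0.0056,0.0001],"twist":[0.01111,0,0]},{"travel":[0,0.0056,0.0001],"twist":[0.01111,0,0]},{"travel":[0,0.0056,0.0001],"twist":[0.01111,0,0]},{"travel":[0,0.0056,0.0001],"twist":[0.01111,0,0]},{"travel":[0,0.0056,0.0001],"twist":[0.01111,0,0]},{"travel":[0,0.0056,0.0001],"twist":[0.01111,0,0]},{"travel":[0,0.0056,0.0001],"twist":[0.01111,0,0]},{"travel":[0,0.0056,0.0001],"twist":[0.01111,0,0]}]'
python3 -m jog '[{"travel":[0,0.0056,0.0001],"twist":[0.01111,0,0]},{"travel":[0,0.0056,0.0001],"twist":[0.01111,0,0]},{"travel":[0,0.0056,0.0001],"twist":[0.01111,0,0]},{"travel":[0,0.0056,0.0001],"twist":[0.01111,0,0]},{"travel":[0,0.0056,0.0001],"twist":[0.01111,0,0]},{"travel":[0,0.0056,0.0001],"twist":[0.01111,0,0]},{"travel":[0,0.0056,0.0001],"twist":[0.01111,0,0]},{"travel":[0,0.0056,0.0001],"twist":[0.01111,0,0]},{"travel":[0,0.0056,0.0001],"twist":[0.01111,0,0]},{"travel":[0,0.0056,0.0001],"twist":[0.01111,0,0]}]'
python3 -m jog '[{"travel":[0,0.0056,0.0001],"twist":[0.01111,0,0]},{"travel":[0,0,0],"twist":[0,0,0]}]'
python3 - <<'E'
from h import *
need([.5465,.0087,.0285],-11,-30)
E
```

```text
t: 15.3
position: [0.5414, -0.013, 0.0334]
tool_rot: [0.297, 3.093, 0.325]
ft_force: [0.0, -0.6, -2.5]
finger_gap: 0.0556
grasp_force: 30.0
t: 16.55
position: [0.5433, -0.0021, 0.0337]
tool_rot: [-0.298, -3.103, 0.217]
ft_force: [-0.1, -0.3, -2.4]
finger_gap: 0.0556
grasp_force: 30.0
t: 17.8
position: [0.5459, 0.0081, 0.0304]
tool_rot: [-0.287, -2.989, 0.747]
ft_force: [-0.0, -0.6, -2.6]
finger_gap: 0.0558
grasp_force: 30.0
t: 18.05
position: [0.5464, 0.0095, 0.0296]
tool_rot: [-0.283, -2.973, 0.796]
ft_force: [0.0, -0.3, -2.2]
finger_gap: 0.0556
grasp_force: 30.0
t 18.05 pos [0.5464 0.0095 0.0296] gap 0.0556 F [ 0.  -0.3 -2.2] grip 30.0
twist [ 0.     -0.0002  0.0008] travel(cur) [-0.0013 -0.0004  0.0065] travel(after turn) [-0.0013 -0.0004  0.0065] q [ 0.08  0.83  1.64 -0.64  0.93 -0.84]
```

```bash
python3 -m jog '[{"travel":[0,0.0025,0.0043],"twist":[0,0,0]},{"travel":[0,0,0],"twist":[0,0,0]}]'
python3 -m jog '[{"travel":[0,0.0013,0.0022],"twist":[0,0,0]},{"travel":[0,0,0],"twist":[0,0,0]}]'
python3 -m jog '[{"travel":[0,0.0008,0.0013],"twist":[0,0,0]},{"travel":[0,0,0],"twist":[0,0,0]}]'
```

```text
t: 18.3
position: [0.5463, 0.0085, 0.0291]
tool_rot: [-0.285, -2.973, 0.796]
ft_force: [1.2, -0.8, -2.8]
finger_gap: 0.0557
grasp_force: 30.0
t: 18.55
position: [0.5464, 0.0086, 0.0287]
tool_rot: [-0.285, -2.974, 0.796]
ft_force: [-0.4, 0.0, -2.8]
finger_gap: 0.0555
grasp_force: 30.0
t: 18.8
position: [0.5465, 0.0086, 0.0286]
tool_rot: [-0.285, -2.973, 0.797]
ft_force: [-0.4, -1.2, -0.9]
finger_gap: 0.0556
grasp_force: 30.0
```

```bash
python3 -m jog '[{"travel":[0,0.0008,0.0013],"twist":[0,0,0]},{"travel":[0,0,0],"twist":[0,0,0]}]'
python3 -m jog '[{"travel":[0,0,0],"twist":[0,0,0]},{"travel":[0,0,0],"twist":[0,0,0]},{"travel":[0,0,-0.03],"twist":[0,0,0]},{"travel":[0,0,-0.06],"twist":[0,0,0]},{"travel":[0,0,-0.08],"twist":[0,0,0]},{"travel":[0,0,-0.1],"twist":[0,0,0]},{"travel":[0,0,-0.1],"twist":[0,0,0]},{"travel":[0,0,-0.1],"twist":[-0.03,0,0]},{"travel":[0,0,-0.1],"twist":[-0.04,0,0]},{"travel":[0,0,-0.1],"twist":[-0.04,0,0]}]' 0.25
python3 -m jog '[{"travel":[0,0.05,-0.05],"twist":[-0.04,0,0]},{"travel":[0,0.05,0],"twist":[-0.0167,0,0]},{"travel":[0,0.1,0],"twist":[0,0,0]},{"travel":[0,0.1,0],"twist":[0,0,0]},{"travel":[0,0,0],"twist":[0,0,0]}]'
python3 - <<'E'
from h import *
need([.5,.3,.2],-11,0)
for n in["side","scene","wrist"]:
    im,d,K,P=shot(n); np.savez(f"{n}4.npz",im=im,d=d,K=K,P=P)
    cv2.imwrite(f"pics/{n}4.png",im[:,:,::-1])
s=cv2.resize(cv2.imread("pics/scene4.png")[130:310,200:450],(400,300))
cv2.imwrite("pics/v4.png",np.hstack([cv2.resize(cv2.imread("pics/wrist4.png"),(400,300)),s]))
E
```

```text
t: 19.05
position: [0.5464, 0.0087, 0.0286]
tool_rot: [-0.285, -2.973, 0.797]
ft_force: [0.8, 0.3, 3.4]
finger_gap: 0.0563
grasp_force: 30.0
t: 20.3
position: [0.5587, 0.0704, 0.1487]
tool_rot: [-0.294, -3.101, 0.269]
ft_force: [-0.2, 0.1, 0.7]
finger_gap: 0.0649
grasp_force: 0.0
t: 20.92
position: [0.57, 0.1321, 0.1542]
tool_rot: [-0.293, -3.127, -0.001]
ft_force: [-1.0, -0.4, 0.2]
finger_gap: 0.0651
grasp_force: 0.0
t 20.93 pos [0.57   0.1321 0.1542] gap 0.0651 F [-1.  -0.4  0.2] grip 0.0
twist [ 0.0002 -0.0002  0.0016] travel(cur) [ 0.5002  0.76   -0.2282] travel(after turn) [ 0.5038  0.7574 -0.229 ] q [ 0.04  0.56  1.6   0.    0.98 -1.35]
```

View pics/v4.png

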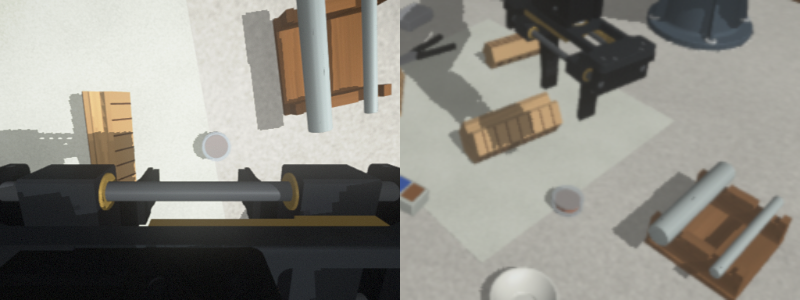

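The groove is now on top, with the block at (110,135) in the wrist panel. The thick rod is at (315,65) on the block side of the rack and the thin rod is at (370,60). Next I'll measure the thick rod and the block groove.

```bash
python3 - <<'E'
from h import *
def pca(p):
    m=p.mean(0); u=np.linalg.svd(p-m,full_matrices=False)[2][0]; u*=np.sign(u[0]); return m,u,np.degrees(np.arctan2(u[1],u[0]))
for n in["side","scene","wrist"]:
    z=np.load(n+"4.npz"); im,d,K,P=[z[k] for k in("im","d","K","P")]; W=world(d,K,P); hsv=cv2.cvtColor(im,cv2.COLOR_RGB2HSV)
    g=(hsv[...,1]<60)&(W[...,2]>.052)&(W[...,2]<.075)&(abs(W[...,0]-.5)<.13)&(abs(W[...,1]-.31)<.1)
    c,l,st,_=cv2.connectedComponentsWithStats(g.astype(np.uint8)); i=1+st[1:,4].argmax(); p=W[l==i]
    top=p[p[:,2]>np.percentile(p[:,2],98)-.003]
    m,u,an=pca(top[:,:2]); s=(p[:,:2]-m)@u; sp=np.percentile(s,[.5,99.5])
    print(n,"rod",len(p),"ctr",(m+u*sp.mean()).round(4),"yaw",an.round(1),"len",np.ptp(sp).round(4),"ztop",np.percentile(p[:,2],98).round(4))
    r=(hsv[...,0]<22)&(hsv[...,1]>60)
    C=np.array([.5465,.0086]); q=r&(abs(W[...,2]-.056)<.003)&(np.hypot(W[...,0]-C[0],W[...,1]-C[1])<.09)
    print("  block top",q.sum(),cv2.minAreaRect((W[q][:,:2]*1000).astype(np.float32)))
    t=np.radians(-11);b=np.array([-np.sin(t),np.cos(t)]);a=np.array([np.cos(t),np.sin(t)])
    Q=W[r&(np.hypot(W[...,0]-C[0],W[...,1]-C[1])<.09)&(W[...,2]>.03)]; sb=(Q[:,:2]-C)@b*1000
    print("  prof",[(k,round(float(np.median(Q[abs(sb-k)<1,2]))*1000,1)) for k in range(-18,20,3) if (abs(sb-k)<1).sum()>8], "along",np.percentile((Q[:,:2]-C)@a*1000,[1,99]).round(1))
s=state(); print(s["q"])
E
```

```text
side rod 223 ctr [0.4939 0.2842] yaw 0.6 len 0.1586 ztop 0.0645
  block top 130 ((545.9664306640625, 5.108806610107422), (39.32614517211914, 148.4967803955078), 78.99745178222656)
  prof [(-18, 52.1), (-15, 53.8), (-12, 53.3), (0, 46.2), (3, 47.2), (6, 49.6), (9, 51.1), (12, 53.7), (15, 53.7)] along [-73.9  73. ]
scene rod 826 ctr [0.4956 0.29  ] yaw 1.6 len 0.1587 ztop 0.0646
  block top 271 ((548.7357788085938, 11.855852127075195), (35.6532096862793, 149.60536193847656), 79.47919464111328)
  prof [(-12, 55.4), (-9, 52.7), (-6, 50.3), (-3, 48.5), (0, 46.8), (12, 55.6), (15, 55.4), (18, 53.6)] along [-71.9  76.1]
wrist rod 5189 ctr [0.4965 0.2872] yaw 1.4 len 0.1469 ztop 0.0642
  block top 1613 ((528.3971557617188, 12.181188583374023), (36.036922454833984, 116.24754333496094), 79.11114501953125)
  prof [(-18, 54.8), (-15, 55.6), (-12, 55.2), (-9, 51.0), (-6, 49.2), (-3, 47.5), (0, 46.9), (3, 48.5), (6, 50.2), (9, 55.3), (12, 55.6), (15, 55.3), (18, 50.8)] along [-76.2  41. ]
[ 3.30919814e-02  5.60015752e-01  1.60171914e+00  3.55714739e-04
  9.81550942e-01 -1.34835245e+00]
```

```bash
python3 - <<'E'
from h import *
need([.495,.2872,.12],1.2,0)
E
```

```text
t 21.07 pos [0.5695 0.13   0.1539] gap 0.0653 F [-0.1  0.5 -0.6] grip 0.0
twist [ 0.     -0.0005 -0.067 ] travel(cur) [0.5138 0.7017 0.1705] travel(after turn) [0.3562 0.7936 0.1697] q [ 0.03  0.56  1.6   0.    0.98 -1.35]
```

```bash
python3 -m jog '[{"travel":[0,0,0],"twist":[0,0,-0.034]},{"travel":[0,0,0],"twist":[0,0,-0.033]},{"travel":[0.06,0.13,0],"twist":[0,0,0]},{"travel":[0.06,0.13,0.03],"twist":[0,0,0]},{"travel":[0.06,0.13,0.03],"twist":[0,0,0]},{"travel":[0.06,0.13,0.04],"twist":[0,0,0]},{"travel":[0.06,0.13,0.04],"twist":[0,0,0]},{"travel":[0.056,0.1436,0.03],"twist":[0,0,0]},{"travel":[0,0,0],"twist":[0,0,0]},{"travel":[0,0,0],"twist":[0,0,0]}]' 0.4
python3 - <<'E'
from h import *
im,d,K,P=shot("wrist"); W=world(d,K,P); hsv=cv2.cvtColor(im,cv2.COLOR_RGB2HSV)
g=(hsv[...,1]<60)&(W[...,2]>.056)&(W[...,2]<.075)&(abs(W[...,0]-.5)<.13)&(abs(W[...,1]-.29)<.04)
p=W[g]; top=p[p[:,2]>.0615]; f=np.polyfit(top[:,0],top[:,1],1); print(g.sum(),"y at .495",np.polyval(f,.495),np.degrees(np.arctan(f[0])),np.percentile(p[:,0],[.5,99.5]))
need([.495,.2872,.043],1.2,0)
E
```

```text
t: 22.32
position: [0.496, 0.2862, 0.1205]
tool_rot: [0.031, -3.141, -0.0]
ft_force: [0.4, -0.5, 0.0]
finger_gap: 0.0522
grasp_force: 0.0
4144 y at .495 0.2879857689469589 1.4817355858714594 [0.41200847 0.56683499]
t 22.38 pos [0.4963 0.286  0.1206] gap 0.0522 F [-0.9 -0.5 -1.2] grip 0.0
twist [ 0.0002 -0.0001 -0.0007] travel(cur) [0.0061 0.0062 0.3881] travel(after turn) [0.0062 0.0064 0.3881] q [ 0.33  0.59  1.66  0.    0.89 -1.26]
```

```bash
python3 -m jog '[{"travel":[0.005,0.0075,0.08],"twist":[0,0,0]},{"travel":[0,0,0.1],"twist":[0,0,0]},{"travel":[0,0,0.08],"twist":[0,0,0]},{"travel":[0,0,0.06],"twist":[0,0,0]},{"travel":[0,0,0.04],"twist":[0,0,0]},{"travel":[0,0,0.028],"twist":[0,0,0]},{"travel":[0,0,0],"twist":[0,0,0]}]'
python3 -m jog '[{"travel":[0,0,0],"twist":[0,0,0]},{"travel":[0,0,0],"twist":[0,0,0]},{"travel":[0,0,0],"twist":[0,0,0]},{"travel":[0,0,0],"twist":[0,0,0]},{"travel":[0,0,0],"twist":[0,0,0]}]' 0.8
```

```text
t: 23.25
position: [0.4945, 0.2883, 0.0427]
tool_rot: [0.03, -3.14, -0.001]
ft_force: [0.6, 0.3, -0.3]
finger_gap: 0.052
grasp_force: 0.0
t: 23.88
position: [0.4947, 0.2883, 0.0432]
tool_rot: [0.031, -3.141, -0.001]
ft_force: [-0.6, -0.4, 2.3]
finger_gap: 0.0271
grasp_force: 30.0
```

Gripped (27.1 mm). I'll lift slowly, then carry it over.

```bash
python3 -m jog '[{"travel":[0,0,-0.02],"twist":[0,0,0]},{"travel":[0,0,-0.04],"twist":[0,0,0]},{"travel":[0,0,-0.08],"twist":[0,0,0]},{"travel":[0,0,-0.1],"twist":[0,0,0]},{"travel":[0,0,-0.1],"twist":[0,0,0]},{"travel":[0,0,-0.06],"twist":[0,0,0]},{"travel":[0,0,0],"twist":[0,0,0]}]'
python3 - <<'E'
from h import *
need([.547,.0083,.12],-11,0)
for n in ["scene","side"]:
    im,d,K,P=shot(n); W=world(d,K,P); hsv=cv2.cvtColor(im,cv2.COLOR_RGB2HSV)
    g=(hsv[...,1]<70)&(hsv[...,2]>90)&(abs(W[...,0]-.495)<.12)&(abs(W[...,1]-.288)<.03)&(W[...,2]>.1)&(W[...,2]<.15)
    p=W[g]; print(g.sum()); 
    if len(p)>50: print(np.percentile(p,[1,99],0).round(4).tolist(), np.polyfit(p[:,0],p[:,2],1))
E
```

```text
t: 24.75
position: [0.4953, 0.2885, 0.1242]
tool_rot: [-0.03, 3.14, 0.003]
ft_force: [-0.7, -0.1, -3.0]
finger_gap: 0.0273
grasp_force: 30.0
t 24.75 pos [0.4953 0.2885 0.1242] gap 0.0273 F [-0.7 -0.1 -3. ] grip 30.0
twist [0.0006 0.0005 0.0673] travel(cur) [-0.2314 -1.4056  0.0193] travel(after turn) [-0.5211 -1.3258  0.0212] q [ 0.33  0.59  1.66  0.    0.9  -1.26]
663
[[0.4675, 0.269, 0.121], [0.5757, 0.3053, 0.1458]] [-0.0754733   0.17988995]
216
[[0.4146, 0.2689, 0.1179], [0.5733, 0.2923, 0.1441]] [-0.0200943   0.14460421]
```

```bash
python3 -m jog '[{"travel":[0,0,0],"twist":[0,0,0.034]},{"travel":[0,0,0],"twist":[0,0,0.0333]},{"travel":[-0.04,-0.1,0],"twist":[0,0,0]},{"travel":[-0.07,-0.18,0],"twist":[0,0,0]},{"travel":[-0.08,-0.21,0],"twist":[0,0,0]},{"travel":[-0.08,-0.21,0],"twist":[0,0,0]},{"travel":[-0.08,-0.21,0],"twist":[0,0,0]},{"travel":[-0.08,-0.2,0],"twist":[0,0,0]},{"travel":[-0.05,-0.14,0],"twist":[0,0,0]},{"travel":[-0.04,-0.075,0.02],"twist":[0,0,0]}]'
python3 -m jog '[{"travel":[0,0,0],"twist":[0,0,0]},{"travel":[0,0,0],"twist":[0,0,0]}]'
python3 - <<'E'
from h import *
need([.547,.0083,.061],-11,0)
E
```

```text
t: 26.1
position: [0.546, 0.0068, 0.1179]
tool_rot: [-0.304, -3.125, -0.001]
ft_force: [-0.4, -0.5, -2.9]
finger_gap: 0.0271
grasp_force: 30.0
t: 26.35
position: [0.5453, 0.0094, 0.1181]
tool_rot: [-0.3, -3.125, -0.002]
ft_force: [-1.1, -0.2, -3.3]
finger_gap: 0.0271
grasp_force: 30.0
t 26.35 pos [0.5453 0.0094 0.1181] gap 0.0271 F [-1.1 -0.2 -3.3] grip 30.0
twist [ 0.0004 -0.0009  0.0002] travel(cur) [-0.0101 -0.0041  0.2856] travel(after turn) [-0.0093 -0.0037  0.2856] q [-0.19  0.57  1.73  0.    0.85 -1.57]
```

```bash
python3 -m jog '[{"travel":[-0.009,-0.004,0.03],"twist":[0,0,0]},{"travel":[0,0,0.06],"twist":[0,0,0]},{"travel":[0,0,0.06],"twist":[0,0,0]},{"travel":[0,0,0.05],"twist":[0,0,0]},{"travel":[0,0,0.04],"twist":[0,0,0]},{"travel":[0,0,0.02],"twist":[0,0,0]},{"travel":[0,0,0.01],"twist":[0,0,0]},{"travel":[0,0,0],"twist":[0,0,0]}]'
python3 - <<'E'
from h import *
need([.547,.0083,.06],-11,0)
im,_,_,_=shot("scene"); im2,_,_,_=shot("side")
cv2.imwrite("pics/v5.png",np.hstack([cv2.resize(im[150:240,200:320,::-1],(400,300)),cv2.resize(im2[150:255,170:310,::-1],(400,300))]))
E
```

```text
t: 27.35
position: [0.5478, 0.0071, 0.0647]
tool_rot: [-0.301, -3.126, -0.001]
ft_force: [-0.4, 0.2, -2.8]
finger_gap: 0.0271
grasp_force: 30.0
t 27.35 pos [0.5478 0.0071 0.0647] gap 0.0271 F [-0.4  0.2 -2.8] grip 30.0
twist [ 0.0002 -0.0002 -0.0001] travel(cur) [0.005  0.0051 0.0234] travel(after turn) [0.005  0.0051 0.0234] q [-0.19  0.66  1.75  0.    0.73 -1.57]
```

View pics/v5.png

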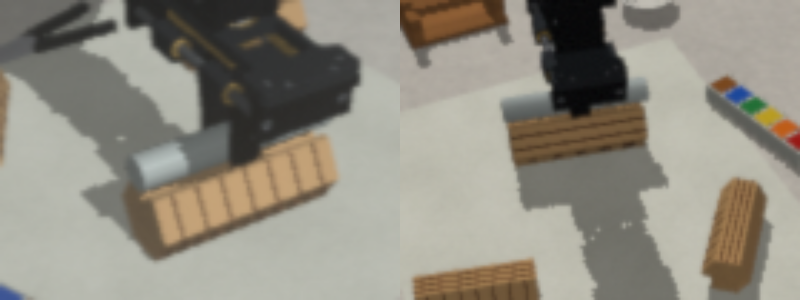

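The rod hangs just above the groove and lines up with the block; its near end is at (160,165) in the scene panel. I'll lower it in small steps.

```bash
python3 -m jog '[{"travel":[0.003,0.005,0.01],"twist":[0,0,0]},{"travel":[0,0,0.005],"twist":[0,0,0]},{"travel":[0,0,0],"twist":[0,0,0]}]'
python3 -m jog '[{"travel":[0,0,0.004],"twist":[0,0,0]},{"travel":[0,0,0],"twist":[0,0,0]}]'
python3 -m jog '[{"travel":[0,0,0.003],"twist":[0,0,0]},{"travel":[0,0,0],"twist":[0,0,0]}]'
```

```text
t: 27.82
position: [0.5472, 0.0083, 0.0615]
tool_rot: [-0.301, -3.126, -0.001]
ft_force: [0.7, 0.2, -2.7]
finger_gap: 0.0277
grasp_force: 30.0
t: 28.08
position: [0.5473, 0.0083, 0.0608]
tool_rot: [-0.301, -3.126, -0.001]
ft_force: [0.1, -0.6, -2.5]
finger_gap: 0.027
grasp_force: 30.0
t: 28.32
position: [0.5472, 0.0082, 0.0602]
tool_rot: [-0.301, -3.126, -0.001]
ft_force: [0.6, 0.8, -2.5]
finger_gap: 0.0273
grasp_force: 30.0
```

```bash
python3 -m jog '[{"travel":[0,0,0.003],"twist":[0,0,0]},{"travel":[0,0,0],"twist":[0,0,0]}]'
python3 -m jog '[{"travel":[0,0,0.002],"twist":[0,0,0]},{"travel":[0,0,0],"twist":[0,0,0]}]'
```

```text
t: 28.58
position: [0.5472, 0.0082, 0.0596]
tool_rot: [-0.301, -3.126, -0.001]
ft_force: [0.7, -0.9, -2.9]
finger_gap: 0.0274
grasp_force: 30.0
t: 28.82
position: [0.5473, 0.0082, 0.0593]
tool_rot: [-0.301, -3.126, -0.001]
ft_force: [0.1, -0.9, -2.6]
finger_gap: 0.0276
grasp_force: 30.0
```

```bash
python3 -m jog '[{"travel":[0,0,0.002],"twist":[0,0,0]},{"travel":[0,0,0],"twist":[0,0,0]}]'
python3 -m jog '[{"travel":[0,0,0.002],"twist":[0,0,0]},{"travel":[0,0,0],"twist":[0,0,0]}]'
```

```text
t: 29.08
position: [0.5473, 0.0082, 0.0591]
tool_rot: [-0.301, -3.127, -0.001]
ft_force: [-0.9, -0.6, -0.4]
finger_gap: 0.0273
grasp_force: 30.0
t: 29.32
position: [0.5474, 0.0081, 0.0589]
tool_rot: [-0.301, -3.127, -0.001]
ft_force: [-1.8, -0.8, 4.7]
finger_gap: 0.0273
grasp_force: 30.0
```

Contact. I'll release and retreat straight up.

```bash
python3 -m jog '[{"travel":[0,0,0],"twist":[0,0,0]},{"travel":[0,0,0],"twist":[0,0,0]},{"travel":[0,0,0],"twist":[0,0,0]},{"travel":[0,0,-0.02],"twist":[0,0,0]},{"travel":[0,0,-0.05],"twist":[0,0,0]},{"travel":[0,0,-0.1],"twist":[0,0,0]},{"travel":[0,0,-0.15],"twist":[0,0,0]},{"travel":[0,0,-0.15],"twist":[0,0,0]},{"travel":[0,0,-0.15],"twist":[0,0,0]},{"travel":[0,0,0],"twist":[0,0,0]}]' 0.4
python3 - <<'E'
from h import *
need([.547,.0083,.06],-11,0)
t=np.radians(-11);b=np.array([-np.sin(t),np.cos(t)]);a=np.array([np.cos(t),np.sin(t)]);C=np.array([.547,.0083])
o=[]
for n in ["scene","side","wrist"]:
    im,d,K,P=shot(n); W=world(d,K,P); hsv=cv2.cvtColor(im,cv2.COLOR_RGB2HSV); near=np.hypot(W[...,0]-C[0],W[...,1]-C[1])<.1
    g=near&(hsv[...,1]<70)&(W[...,2]>.062)&(W[...,2]<.09); w=near&(hsv[...,0]<22)&(hsv[...,1]>70)&(W[...,2]>.03)&(W[...,2]<.06)
    p=W[g][:,:2]-C; q=W[w][:,:2]-C
    tp=W[g][W[g][:,2]>.0775]; f=np.polyfit(tp[:,0],tp[:,1],1)
    print(n,"rod along",np.percentile(p@a*1000,[1,99]).round(1),"top b",((tp[:,:2]-C)@b*1000).mean().round(1),"ztop",np.percentile(W[g][:,2],98).round(4),"yaw",np.degrees(np.arctan(f[0])).round(1),"block along",np.percentile(q@a*1000,[1,99]).round(1))
    o.append(cv2.resize(im[:,:,::-1],(400,300)))
cv2.imwrite("pics/v6.png",np.hstack([cv2.resize(o[0],(400,300)),o[1]]))
E
```

```text
t: 30.58
position: [0.5492, 0.0079, 0.1855]
tool_rot: [0.3, 3.121, 0.0]
ft_force: [-0.2, 0.1, 0.2]
finger_gap: 0.0519
grasp_force: 0.0
t 30.57 pos [0.5492 0.0079 0.1855] gap 0.0519 F [-0.2  0.1  0.2] grip 0.0
twist [0.0002 0.0019 0.    ] travel(cur) [ 1.500e-02 -5.000e-04  6.272e-01] travel(after turn) [ 1.140e-02 -1.000e-04  6.273e-01] q [-0.19  0.47  1.67  0.    1.   -1.57]
scene rod along [-77.1  80. ] top b 2.7 ztop 0.0799 yaw -11.0 block along [-72.5  75.3]
side rod along [-79.3  78.2] top b -2.7 ztop 0.0795 yaw -10.7 block along [-74.4  71.7]
wrist rod along [-81.9  74.4] top b -0.8 ztop 0.0798 yaw -10.9 block along [-76.   56.1]
```

View pics/v6.png

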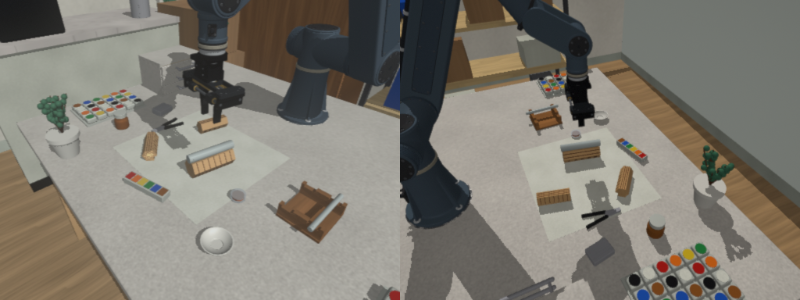

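The rod lies in the groove, at (212,150) in the scene panel and (580,145) in the side panel. It is centred to about 1–2 mm with its top at 80 mm, as expected. The other objects look undisturbed.

```bash
python3 -c "
from station import *
print(finish_job())"
```

```text
the job is handed in; nothing more can be done
None
```

I rolled the block over two faces until the wide groove was on top, then laid the thick rod in the groove, centred to about 2 mm, and handed the job in at about 31 s with the arm clear.

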